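Seal a PCR tube strip

ROBOT

A 7-joint arm with a two-finger parallel gripper is mounted at the origin on a cart in front of the work surface, level with it; the furniture and walls round the work are solid. World frame = base frame: x ahead of the robot, y to its left, z up, the work surface at z = 0. Lengths are in m, angles in rad, forces in N, time in s.
With the tool pointing down it reaches from about 0.425 to 0.875 m from the base axis. Payload 4.7 kg.
Tool frame: the origin (TCP) lies at the very end of the fingers, on their centre line; the grasp point (between the pads) lies 19 mm behind it; z points along the fingers, y is the line along which they close (so a half turn about z gives the same grasp; the last joint's range is limited). The gripper opens to 87 mm and grips with 3 to 60 N. Pads are 19 mm wide; open, the fingers measure 117 mm over their backs; the gripper's body (75 mm by 190 mm) begins 51 mm behind the grasp point.
Start: joints at [1.338, 0.321, -0.07, 1.45, 0.023, 1.371, -0.057], TCP at [0.159, -0.63, 0.223] pointing down, gripper open.
Joint ranges: [-2.86, 2.86], [-0.3, 2.09], [-1.38, 1.24], [0.06, 2.45], [-1.56, 4.7], [0.09, 2.05], [-2.69, 2.69]. Speed limits (rad/s): [2.57, 2.57, 3.14, 3.14, 3.14, 3.14, 3.14].

INTERFACE

Orientations are given as a rotation vector (axis times angle).
In Python, from bench import ctrl, get_image, job gives the robot as it stands.
- The arm moves only by the shell command python3 -m crank 'ROWS' [FORCE]. ROWS is JSON, a list that holds one entry, the list of rows, each a list of 5 numbers: the shift along the tool's x, y, z in mm, then the turn about the tool's z in rad, then the closure, from -1 (fully open) to 1 (shut), so that 0 is half open. A call has 1 to 10 rows; each row shifts and turns the commanded pose from where the row before left it, along the tool's axes as they then stand; what a row does not reach is not made up. A row lasts 1/12 s, in which the tool goes at most 41.7 mm and 7.16 degrees, less where a joint would pass 70% of its speed; a pose out of reach is approached as far as the arm can. A call with a gripper value outside its range is refused whole. The fingers move at their own pace and stop on an object; FORCE is the grip in N (left out, the last holds). Time passes only in rows, so rows that do not move let the fingers close. It gives the time, the measured TCP pose, the force, the opening and the grip force at its end, in the units of the state.
- ctrl.get_state(): the state, without advancing time (a new reading comes with each control period).
- get_image(name): name is "scene" or "side" or "wrist"; returns a dict with "pixels" (420x560x3 uint8, red, green, blue), "fx", "fy", "cx", "cy" (pixels), "k1" (the pictures are not rectified: a ray, as slopes to the right and down, at radius r is drawn at 1 + k1 r^2 times it, then the intrinsics apply), "T" (4x4, takes a point from camera to world coordinates); the wrist camera has in their place "T_tool_cam" (4x4, takes a point from camera to tool coordinates, whose origin is the TCP and whose axes are the flange's). Camera axes: x right, y down, z forward; pixel columns grow to the right and rows downward; lengths in m; the calibration is good to about 2 mm. A picture is of the moment at which its call begins: read the wrist's pose just before it. There is no depth.
- job.close_job(): hands the job in; it is judged then, once.
The state is a dict: "time": time; "joint_positions": joint angles; "qd": joint speeds; "joint_torque": joint torques, N m; "position": TCP position; "tool_rot": TCP orientation; "ft_force": force on the tool from outside, world axes, zero at the start; "torque": the same for the moment, N m; "grip_width": opening from 0.0 (shut) to 1.0 (fully open); "grip_force": force on a finger pad.
Only numpy, scipy, OpenCV 4.12 (cv2) and the standard library are available. Lean on these libraries where they do the work, as an engineer would, in place of code of your own. Each camera call takes 0.05 s, during which the arm holds its last target. There are 200 camera calls.

TASK

The eight caps of the blue-capped tube strip in the PCR rack are only set on loosely: push them all fully home with the fingertips, beginning with the cap at one end of the row (either end) and working along the row to the other end. Press gently, keep the rack where it stands, do not touch the yellow-capped strip in the same rack (it still has to be filled), and leave everything else on the bench undisturbed.

Things in the scene. Friction and masses are not known exactly. Their poses are not given: they have to be found in the camera images.
- pcr_rack: White 96-hole PCR tube rack, loose on the worktop, 126 (its x) x 86 (its y) x 30 mm high, about 0.45 kg. Origin: centre of its underside; z up. It may be turned any way. It holds two strips of eight tubes; both rows run along the rack's y axis: the blue-capped one at x = -31.5 mm, the yellow-capped one at x = +31.5 mm in the rack's frame (63 mm between the rows); all other holes are empty. The tube collars stand 36.6 mm above the worktop.
- blue_end_1 (a point): Top centre that the first blue cap has when it is fully home: 39.6 mm above the worktop, at the row's end towards the rack's -y. The eight caps stand in a straight line, 9 mm apart, from here to blue_end_8 (63 mm away); each is 8 mm across, and its top is up to 4.5 mm higher than this while it is not yet pressed.
- blue_end_8 (a point): The same point for the eighth blue cap, at the other end of the row.
- yellow_strip: The other strip of eight tubes, with yellow caps set on loosely (tops up to 44.1 mm above the worktop). Origin at the middle of its row, at worktop height; row along its y axis, 71 mm long. Must not be touched.
- blue_cap_1 (a joint): How far blue cap 1 (counted from blue_end_1) is pushed into its tube, m: 0 stands 4.5 mm proud, 0.0045 is fully home against the collar. Starts between 0 and 0.0012. Slides straight down with about 1.6 N of friction and stays where it is left.
- blue_cap_2 (a joint): The same for blue cap 2.
- blue_cap_3 (a joint): The same for blue cap 3.
- blue_cap_4 (a joint): The same for blue cap 4.
- blue_cap_5 (a joint): The same for blue cap 5.
- blue_cap_6 (a joint): The same for blue cap 6.
- blue_cap_7 (a joint): The same for blue cap 7.
- blue_cap_8 (a joint): The same for blue cap 8.
- pipette: white single-channel pipette with blue rings, lying flat, 261 mm long; bystander, origin: centre of its underside
- tip_box: box of yellow pipette tips with a clear lid, 95x124x88 mm; bystander, origin: centre of its underside
- dish_1: glass-clear petri dish, 59 mm across, 15 mm high; bystander, origin: centre of its underside
- dish_2: a second petri dish like it; bystander, origin: centre of its underside
- marker: white marker pen with black cap, lying flat, 137 mm long; bystander, origin: centre of its underside
- amber_bottle: small amber reagent bottle, black cap, 36 mm across, 66 mm tall; bystander, origin: centre of its underside
- white_bottle: small white reagent bottle, black cap, 36 mm across, 66 mm tall; bystander, origin: centre of its underside
- tape: roll of yellow tape, lying flat, 68 mm across, 18 mm high; bystander, origin: centre of its underside
- timer: white bench timer, 33x66x58 mm; bystander, origin: centre of its underside
- tweezers: steel tweezers, lying flat, 141 mm long; bystander, origin: centre of its underside
Mind the look-alikes: they are no part of the job. Of the things shaped like the pcr_rack, the white one is meant.

How it is judged:
On the way, in this order (a step that is already met when the one before it is completed fails the run):
1. the cap at one end of the blue row is home while the cap at the other end still stands proud (((value of joint blue_cap_1 above 0.0033 m and value of joint blue_cap_8 below 0.0025 m) or (value of joint blue_cap_8 above 0.0033 m and value of joint blue_cap_1 below 0.0025 m))), for 0.1 s.
2. working along: everything from that end up to the two middle caps is home while the far end cap still stands proud (((value of joint each of blue_cap_1, blue_cap_2, blue_cap_3, blue_cap_4, blue_cap_5 above 0.0033 m and value of joint blue_cap_8 below 0.0025 m) or (value of joint each of blue_cap_8, blue_cap_7, blue_cap_6, blue_cap_5, blue_cap_4 above 0.0033 m and value of joint blue_cap_1 below 0.0025 m))), for 0.1 s.
3. all eight blue caps are home (value of joint each of blue_cap_1, blue_cap_2, blue_cap_3, blue_cap_4, blue_cap_5, blue_cap_6, blue_cap_7, blue_cap_8 above 0.0033 m), for 0.1 s.
At the end, for the whole second after the job is handed in: All eight blue caps are within 1.2 mm of fully home, and the rack stands flat, at rest, within 20 mm of where it was (all of step 3 and distance of pcr_rack from where it was at the start of the episode below 0.02 m and angle between pcr_rack's own z axis and vertical below 0.05 rad and linear speed of pcr_rack below 0.01 m/s); the robot touches nothing.
It fails at once if the yellow-capped strip is touched with more than 1 N (contact force between any of the fingers, the arm and yellow_strip above 1 N).
It fails at once if the rack or its tubes are pressed harder than 40 N (contact force between any of the fingers, the arm and pcr_rack above 40 N).
It fails at once if the rack is lifted (more than 10 mm), tipped (more than about 9 degrees) or pushed more than 30 mm aside (height (world z) of pcr_rack above 0.01 m or angle between pcr_rack's own z axis and vertical above 0.15 rad or distance of pcr_rack from where it was at the start of the episode above 0.03 m).
It fails at once if a bystander is moved more than 15 mm (distance of any of pipette, tip_box, dish_1, dish_2, marker, amber_bottle, white_bottle, tape, timer, tweezers from where it was at the start of the episode above 0.015 m).
It also fails if it takes over 43 s, if anything falls off the work surface, if the arm or the gripper's body presses on something with over 40 N, if the wrist force passes 120 N, or if a joint passes its speed limit or range.

## Working session

There is one attempt and no reset: what is moved stays moved. The work goes in short steps, Python scripts to look and compute and a shell command to move; the robot and the scene stay as the last step left them, time stands still between calls to the robot, and variables do not carry over. Pictures are saved under pics/ and viewed, at most 10 in all, crops included, and the job is handed in when it is done.

```bash
mkdir -p pics; ls
python3 - <<'E'
from bench import ctrl,get_image
import cv2
s=ctrl.get_state();print(s)
for n in("scene","side"):
    d=get_image(n);cv2.imwrite(f"pics/{n}0.png",d["pixels"][:,:,::-1]);print({k:v for k,v in d.items() if k!="pixels"})
E
```

```text
pics
{'time': 0.0, 'joint_positions': array([ 1.33811112,  0.32182844, -0.07005783,  1.45166707,  0.02260015,
        1.37085552, -0.05691912]), 'qd': array([-0.00070906, -0.00033026,  0.00018341,  0.0006641 , -0.00040194,
       -0.00043098, -0.00093828]), 'joint_torque': array([-2.30766454e-04, -4.91282701e+01, -4.03702240e-01, -3.12526023e+01,
       -6.39276858e-02,  4.38099552e-02,  1.71464258e-04]), 'position': array([ 0.15858118, -0.62976837,  0.22146179]), 'tool_rot': array([-3.11578355e+00, -3.86405349e-01,  5.51813202e-04]), 'ft_force': array([-0.72464597, -0.22697888, -0.44394931]), 'torque': array([-0.03432712,  0.00722   ,  0.03947362]), 'grip_force': 0.0, 'grip_width': 1.003700912602282}
{'fx': 416.37078006834474, 'fy': 416.37078006834474, 'cx': 282.1346109513165, 'cy': 207.16628753849443, 'k1': -0.10878986279112399, 'T': array([[-0.60082104, -0.52092615,  0.6063415 , -0.18724858],
       [-0.79920562,  0.40744702, -0.44187928,  0.68000154],
       [-0.01686556, -0.75008191, -0.66112985,  0.89579563],
       [ 0.        ,  0.        ,  0.        ,  1.        ]])}
{'fx': 415.7965700959793, 'fy': 415.7965700959793, 'cx': 273.6335601228103, 'cy': 211.26248496688535, 'k1': 0.0021108579490002285, 'T': array([[ 0.9267889 , -0.1931809 ,  0.32209233,  0.17174575],
       [-0.3755432 , -0.48907312,  0.78725776, -0.88388806],
       [ 0.00544353, -0.85058134, -0.52581532,  0.74261348],
       [ 0.        ,  0.        ,  0.        ,  1.        ]])}
```

View pics/scene0.png

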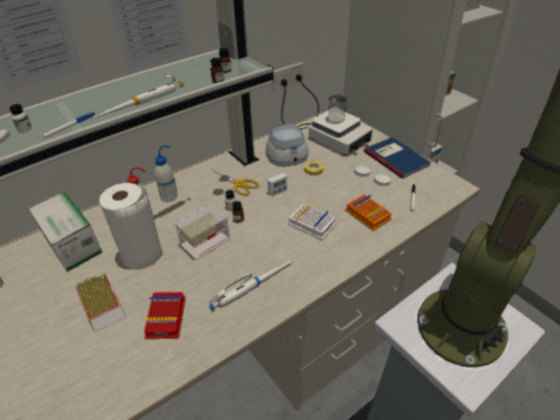

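View pics/side0.png

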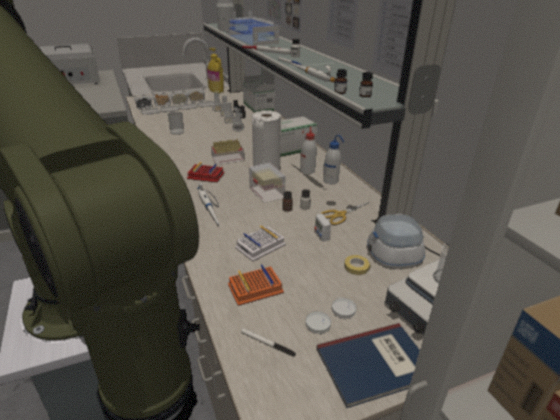

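The white rack is at scene (312,220) and side (261,241). The red and orange racks are look-alikes. I'll enlarge both views of the white one.

Run:
```python
import cv2,numpy as np
a=cv2.imread("pics/scene0.png")[195:245,275:345];b=cv2.imread("pics/side0.png")[220:265,228:298]
r=lambda i:cv2.resize(i,None,fx=8,fy=8,interpolation=cv2.INTER_CUBIC)[:300 if i is b else 400]
def pad(i):
    o=np.zeros((400,560,3),np.uint8);o[:i.shape[0],:i.shape[1]]=i;return o
cv2.imwrite("pics/c.png",cv2.resize(np.vstack([r(a),cv2.resize(b,None,fx=8,fy=8,interpolation=cv2.INTER_CUBIC)])[:,:],None,fx=.78,fy=.78))
```

```text
(no output)
```

View pics/c.png

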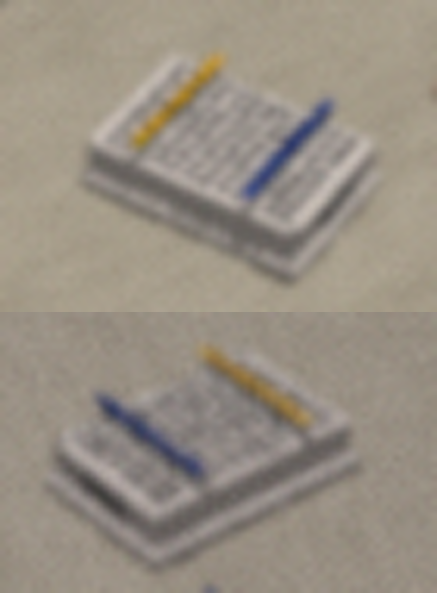

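```bash
cat > h.py <<'E'
import numpy as np,cv2
from scipy.spatial.transform import Rotation as R
def ray(d,uv,T):
    K=np.array([[d["fx"],0,d["cx"]],[0,d["fy"],d["cy"]],[0,0,1]])
    s=cv2.undistortPoints(np.array([[uv]],float),K,np.array([d["k1"],0,0,0.]))[0,0]
    v=T[:3,:3]@np.r_[s,1];return T[:3,3],v/np.linalg.norm(v)
def tri(rays):
    A=sum(np.eye(3)-np.outer(v,v) for o,v in rays);b=sum((np.eye(3)-np.outer(v,v))@o for o,v in rays)
    p=np.linalg.solve(A,b);return p,max(np.linalg.norm(np.cross(p-o,v)) for o,v in rays)
def plane(r,z): o,v=r;return o+v*(z-o[2])/v[2]
def toolT(s):
    T=np.eye(4);T[:3,:3]=R.from_rotvec(s["tool_rot"]).as_matrix();T[:3,3]=s["position"];return T
E
python3 - <<'E'
from h import *
from bench import ctrl,get_image
a=get_image("scene");b=get_image("side")
S=[ray(a,p,a["T"]) for p in[(327.6,212),(314.9,225.4),(310.4,205.3),(297.1,217.6)]]
D=[ray(b,p,b["T"]) for p in[(244.7,234.4),(259.4,245.3),(261.3,226.6),(276.7,237)]]
np.set_printoptions(precision=4,suppress=True)
for i,j in[(0,0),(0,1),(1,0),(1,1),(2,2),(2,3),(3,2),(3,3)]:print(i,j,*tri([S[i],D[j]]))
for r in S+D: print(plane(r,.042))
print(toolT(ctrl.get_state()))
w=get_image("wrist");print(w["T_tool_cam"],w["fx"],w["k1"])
E
```

```text
0 0 [0.4638 0.0379 0.0723] 0.0033995468617213625
0 1 [0.4946 0.0117 0.0403] 0.0007850082168691858
1 0 [0.474  0.0799 0.0392] 0.0005191469452574591
1 1 [0.5067 0.0543 0.0041] 0.005076909413247635
2 2 [0.5203 0.0578 0.0716] 0.0021761807251775766
2 3 [0.5546 0.0315 0.0388] 0.002513732448833787
3 2 [0.5336 0.1002 0.0391] 0.0009183244224865504
3 3 [0.5701 0.0746 0.0034] 0.005970891334183797
[0.4923 0.0133 0.042 ]
[0.4711 0.0821 0.042 ]
[0.5486 0.0347 0.042 ]
[0.53   0.1024 0.042 ]
[0.4733 0.0765 0.042 ]
[0.4947 0.0102 0.042 ]
[0.5331 0.0971 0.042 ]
[0.5557 0.0296 0.042 ]
[[ 0.9697  0.2443 -0.0004  0.1587]
 [ 0.2443 -0.9697  0.0012 -0.63  ]
 [-0.0001 -0.0012 -1.      0.2219]
 [ 0.      0.      0.      1.    ]]
[[-0.     -0.9691 -0.2469  0.0677]
 [ 1.     -0.     -0.0001  0.0005]
 [ 0.0001 -0.2469  0.9691 -0.1616]
 [ 0.      0.      0.      1.    ]] 308.4461985432074 -0.0037368468931291555
```

The blue row runs from about (0.495, 0.012) to (0.474, 0.080), with the tops at roughly 40 mm. The tool's y axis is already almost parallel to it. I'll go above the row with the fingers shut.

```bash
python3 -m crank '[[[24,-29,0,0,1],[24,-29,0,0,1],[24,-29,0,0,1],[24,-29,0,0,1],[24,-29,0,0,1],[24,-29,0,0,1],[24,-29,0,0,1],[24,-29,0,0,1],[24,-29,0,0,1],[24,-29,0,0,1]]]' 10
```

```text
time: 1.08
position: [0.321, -0.2887, 0.2226]
tool_rot: [3.117, 0.386, -0.0]
ft_force: [0.7, -1.0, -0.3]
grip_width: 0.321
grip_force: 0.0
```

```bash
python3 -m crank '[[[24,-29,0,0,1],[24,-29,0,0,1],[24,-29,0,0,1],[24,-29,0,0,1],[24,-29,0,0,1],[24,-29,0,0,1],[24,-29,0,0,1],[24,-29,0,0,1],[0,0,0,0,1],[0,0,0,0,1]]]'
python3 - <<'E'
from h import *
from bench import ctrl,get_image
s=ctrl.get_state();d=get_image("wrist");np.save("pics/w1.npy",{"s":s,"d":d},allow_pickle=True)
print(s["position"],s["tool_rot"],s["time"],s["ft_force"])
cv2.imwrite("pics/w1.png",cv2.resize(d["pixels"][:,:,::-1],None,fx=1.4,fy=1.4,interpolation=cv2.INTER_CUBIC))
E
```

```text
time: 1.92
position: [0.4505, -0.0164, 0.2227]
tool_rot: [3.117, 0.395, 0.0]
ft_force: [-0.2, -1.5, -0.6]
grip_width: 0.008
grip_force: 0.0
[ 0.45053747 -0.01643082  0.22265064] [3.11656086e+00 3.95046141e-01 2.51323907e-04] 1.9167 [-0.23260631 -1.45636619 -0.62322528]
```

View pics/w1.png

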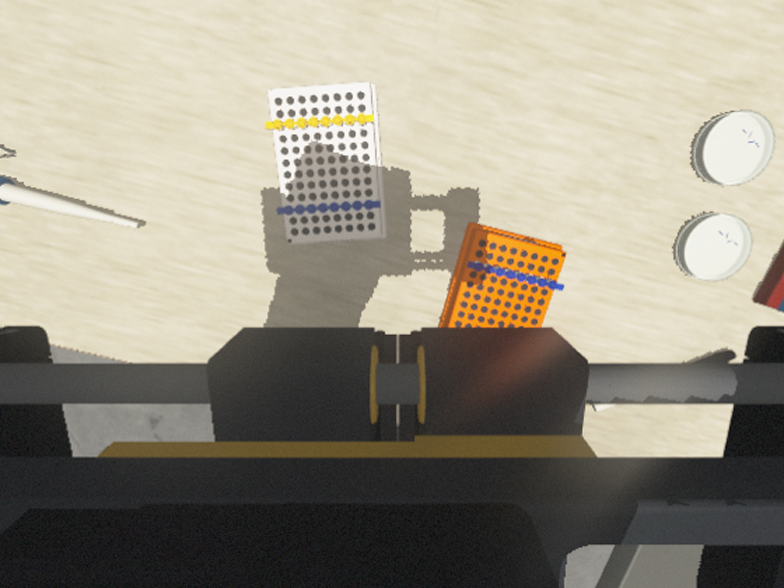

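The wrist picture shows the white rack with blue end caps at (282,211) and (376,204) and yellow end caps at (271,126) and (369,118), at 1.4x scale.

```bash
cat > est.py <<'E'
from h import *
import sys
np.set_printoptions(precision=4,suppress=True)
def est(f,pts,k,z=.0425):
    q=np.load(f,allow_pickle=True).item();s,d=q["s"],q["d"];Tt=toolT(s);T=Tt@d["T_tool_cam"]
    P=[plane(ray(d,(np.array(p)+.5)/k-.5,T),z) for p in pts]
    for p in P:print(p,"tool mm",1000*(Tt[:3,:3].T@(p-Tt[:3,3])))
    v=P[1]-P[0];print("len",np.linalg.norm(v),"row in tool, rad",np.arctan2(*(Tt[:3,:3].T@v)[[0,1]]))
    return P
E
python3 -c "
from est import *
est('pics/w1.npy',[(282,211),(376,204)],1.4)
est('pics/w1.npy',[(271,126),(369,118)],1.4)"
```

```text
[0.4744 0.082  0.0425] tool mm [ 47.6068 -89.3734 180.1475]
[0.4978 0.0124 0.0425] tool mm [ 52.9293 -16.1005 180.1566]
len 0.07346599856507112 row in tool, rad 0.0725123150022968
[0.5336 0.1015 0.0425] tool mm [109.7995 -93.4926 180.1562]
[0.5571 0.0322 0.0425] tool mm [115.327  -20.5269 180.1653]
len 0.07317471657628609 row in tool, rad 0.07561088478484072
```

```bash
python3 -m crank '[[[9,-2.7,24,0,1],[9,-2.7,24,0,1],[9,-2.7,24,0,1],[9,-2.7,24,0,1],[9,-2.7,24,0,1],[8,-2.5,24,0,1],[0,0,0,-0.073,1],[0,0,0,0,1],[0,0,0,0,1]]]'
python3 - <<'E'
from h import *
from bench import ctrl,get_image
s=ctrl.get_state();d=get_image("wrist");np.save("pics/w2.npy",{"s":s,"d":d},allow_pickle=True)
cv2.imwrite("pics/w2.png",cv2.resize(d["pixels"][:,:,::-1],None,fx=1.4,fy=1.4,interpolation=cv2.INTER_CUBIC))
E
```

```text
time: 2.72
position: [0.4973, 0.0082, 0.0782]
tool_rot: [3.102, 0.494, -0.002]
ft_force: [-0.4, -0.4, -0.3]
grip_width: 0.012
grip_force: 0.0
```

View pics/w2.png

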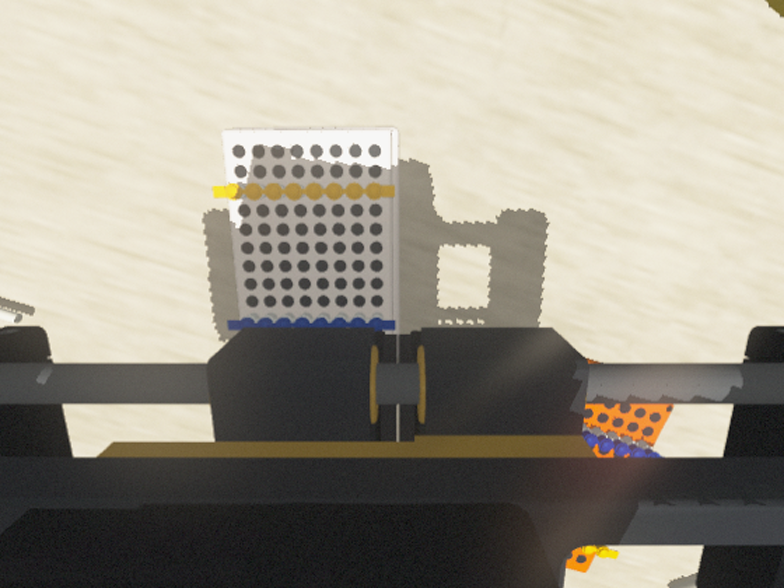

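The yellow end caps are at (375,191) and (233,191). The blue row is partly hidden behind the gripper, spanning x = 228 to 395 near row 324. I'll locate it from the yellow row.

```bash
python3 -c "
from est import *
est('pics/w2.npy',[(233,191),(375,191)],1.4,.043)
est('pics/w2.npy',[(228,324),(395,324)],1.4)"
```

```text
[0.5364 0.0971 0.043 ] tool mm [ 64.8214 -72.3969  35.1582]
[0.556  0.0372 0.043 ] tool mm [64.7959 -9.4076 35.1743]
len 0.06298924137290422 row in tool, rad -0.0004058414249500534
[0.4747 0.0858 0.0425] tool mm [  2.6793 -80.8368  35.7192]
[0.4996 0.0096 0.0425] tool mm [ 2.6812 -0.6281 35.7397]
len 0.08020872308316784 row in tool, rad 2.410607344216931e-05
```

```bash
python3 -m crank '[[[2,-3,8,0,1],[0,0,10,0,1],[0,0,10,0,1],[0,0,4,0,1],[0,0,0,0,1]]]'; python3 -m crank '[[[0,0,1,0,1],[0,0,1,0,1],[0,0,1,0,1],[0,0,0,0,1],[0,0,0,0,1]]]'
```

```text
time: 3.18
position: [0.4973, 0.0133, 0.045]
tool_rot: [-3.101, -0.5, 0.004]
ft_force: [0.3, 0.1, -0.6]
grip_width: 0.006
grip_force: 0.0
time: 3.6
position: [0.4989, 0.0134, 0.0438]
tool_rot: [3.101, 0.5, 0.001]
ft_force: [0.1, 0.1, 1.5]
grip_width: 0.009
grip_force: 0.2
```

```bash
python3 -m crank '[[[0,0,1,0,1],[0,0,1,0,1],[0,0,0,0,1],[0,0,0,0,1]]]'; python3 -m crank '[[[0,0,1,0,1],[0,0,1,0,1],[0,0,0,0,1]]]'
```

```text
time: 3.93
position: [0.4988, 0.0134, 0.0416]
tool_rot: [3.101, 0.5, 0.001]
ft_force: [-0.4, 0.6, 0.3]
grip_width: 0.003
grip_force: 0.5
time: 4.18
position: [0.4989, 0.0134, 0.0397]
tool_rot: [3.101, 0.5, 0.001]
ft_force: [-0.2, 1.3, 3.7]
grip_width: 0.006
grip_force: 1.8
```

```bash
python3 -m crank '[[[0,0,0.5,0,1],[0,0,0,0,1]]]'; python3 -m crank '[[[0,0,0.5,0,1],[0,0,0,0,1]]]'
```

```text
time: 4.35
position: [0.499, 0.0134, 0.0396]
tool_rot: [3.101, 0.5, 0.001]
ft_force: [-1.1, -0.4, 6.2]
grip_width: 0.003
grip_force: 3.3
time: 4.52
position: [0.499, 0.0134, 0.0394]
tool_rot: [3.101, 0.5, 0.0]
ft_force: [-2.7, 0.1, 9.5]
grip_width: 0.003
grip_force: 4.8
```

```bash
python3 -m crank '[[[0,0,-8,0,1],[0,-15,0,0,1],[0,0,2,0,1],[0,0,1.5,0,1],[0,0,1.5,0,1],[0,0,1.5,0,1],[0,0,1,0,1],[0,0,0,0,1]]]'
```

```text
time: 5.18
position: [0.4938, 0.0278, 0.0397]
tool_rot: [-3.101, -0.5, 0.002]
ft_force: [-4.0, 2.5, 11.6]
grip_width: 0.002
grip_force: 5.5
```

```bash
python3 -m crank '[[[0,0,0.3,0,1],[0,0,-8.3,0,1],[0,-15,0,0,1],[0,0,2,0,1],[0,0,1.5,0,1],[0,0,1.5,0,1],[0,0,1.5,0,1],[0,0,1.3,0,1],[0,0,0,0,1]]]'; python3 -m crank '[[[0,0,-8,0,1],[0,-15,0,0,1],[0,0,2,0,1],[0,0,1.5,0,1],[0,0,1.5,0,1],[0,0,1.5,0,1],[0,0,1.3,0,1],[0,0,0,0,1],[0,0,0,0,1]]]'
```

```text
time: 5.93
position: [0.4893, 0.0413, 0.0398]
tool_rot: [3.101, 0.499, -0.001]
ft_force: [-3.4, 0.8, 9.7]
grip_width: 0.005
grip_force: 4.7
time: 6.68
position: [0.4845, 0.0559, 0.0398]
tool_rot: [3.101, 0.5, -0.001]
ft_force: [-2.9, 0.9, 8.5]
grip_width: 0.005
grip_force: 4.0
```

Contact is firm and consistent at z ≈ 0.0397. Before pressing the far end I'll lift, back off and take one look.

```bash
python3 -m crank '[[[0,0,0.3,0,1],[0,0,0,0,1],[0,0,-8.3,0,1],[-15,0,-17,0,1],[-15,0,-20,0,1],[-15,0,-15,0,1],[0,0,0,0,1],[0,0,0,0,1]]]'
python3 - <<'E'
from h import *
from bench import ctrl,get_image
s=ctrl.get_state();d=get_image("wrist");np.save("pics/w3.npy",{"s":s,"d":d},allow_pickle=True)
cv2.imwrite("pics/w3.png",cv2.resize(d["pixels"][110:250,190:390,::-1],None,fx=4,fy=4,interpolation=cv2.INTER_CUBIC))
E
```

```text
time: 7.35
position: [0.4424, 0.0405, 0.1]
tool_rot: [3.099, 0.497, 0.003]
ft_force: [-0.6, -0.2, -0.3]
grip_width: 0.005
grip_force: 0.0
```

View pics/w3.png

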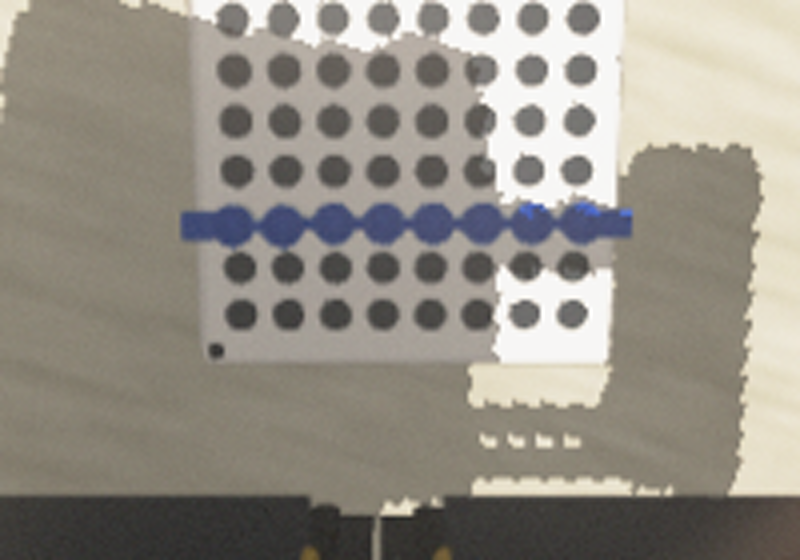

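All eight caps are in line, with the far-end cap 8 at crop pixel (233,226) and cap 1 at (582,222). The rack has not moved. I'll compute the remaining shift.

```bash
python3 -c "
from est import *
f=lambda x,y:(x/4+190-.375,y/4+110-.375)
est('pics/w3.npy',[f(233,226),f(582,223)],1,.0435)
est('pics/w3.npy',[f(233,226),f(582,223)],1,.0396)"
```

```text
[0.4767 0.0776 0.0435] tool mm [ 44.0413 -24.718   56.5194]
[0.4963 0.0194 0.0435] tool mm [44.5457 36.7473 56.7269]
len 0.06146768896472875 row in tool, rad 0.008205589413452858
[0.4761 0.0779 0.0396] tool mm [ 43.6199 -25.1689  60.4173]
[0.4962 0.0186 0.0396] tool mm [44.1333 37.3947 60.6285]
len 0.06256601537743864 row in tool, rad 0.008205589413452376
```

```bash
python3 -m crank '[[[22,-7.5,15,0,1],[22,-7.5,17,0,1],[0,0,20,0,1],[0,0,2,0,1],[0,0,1.5,0,1],[0,0,1.5,0,1],[0,0,1.5,0,1],[0,0,1.5,0,1],[0,0,0,0,1],[0,0,0,0,1]]]'; python3 -m crank '[[[0,0,-8,0,1],[0,-13,0,0,1],[0,0,2,0,1],[0,0,1.5,0,1],[0,0,1.5,0,1],[0,0,1.5,0,1],[0,0,1.5,0,1],[0,0,0,0,1],[0,0,0,0,1]]]'
```

```text
time: 8.23
position: [0.4786, 0.0698, 0.0399]
tool_rot: [3.101, 0.5, 0.0]
ft_force: [-1.8, 2.1, 4.0]
grip_width: 0.006
grip_force: 1.9
time: 8.98
position: [0.4749, 0.0817, 0.0397]
tool_rot: [3.101, 0.499, -0.001]
ft_force: [-1.7, -0.9, 6.2]
grip_width: 0.003
grip_force: 2.9
```

```bash
python3 -m crank '[[[0,0,0.7,0,1],[0,0,0,0,1]]]'; python3 -m crank '[[[0,0,-5.7,0,1],[0,15,0,0,1],[0,0,3,0,1],[0,0,2.7,0,1],[0,0,0,0,1],[0,0,0,0,1]]]'; python3 -m crank '[[[0,0,-20,0,1],[-15,0,-20,0,1],[-15,0,-20,0,1],[-15,0,0,0,1],[0,0,0,0,1],[0,0,0,0,1]]]'
python3 - <<'E'
from h import *
from bench import ctrl,get_image
s=ctrl.get_state();d=get_image("wrist");np.save("pics/w4.npy",{"s":s,"d":d},allow_pickle=True)
cv2.imwrite("pics/w4.png",cv2.resize(d["pixels"][110:250,190:390,::-1],None,fx=4,fy=4,interpolation=cv2.INTER_CUBIC))
E
```

```text
time: 9.15
position: [0.475, 0.0817, 0.0395]
tool_rot: [3.1, 0.499, -0.001]
ft_force: [-3.0, -1.4, 11.1]
grip_width: 0.007
grip_force: 5.1
time: 9.65
position: [0.4802, 0.0667, 0.0397]
tool_rot: [3.099, 0.498, 0.0]
ft_force: [-2.2, -4.5, 12.2]
grip_width: 0.008
grip_force: 5.9
time: 10.15
position: [0.4363, 0.0535, 0.0984]
tool_rot: [3.1, 0.498, -0.0]
ft_force: [-0.1, -0.9, -1.4]
grip_width: 0.004
grip_force: 0.0
```

View pics/w4.png

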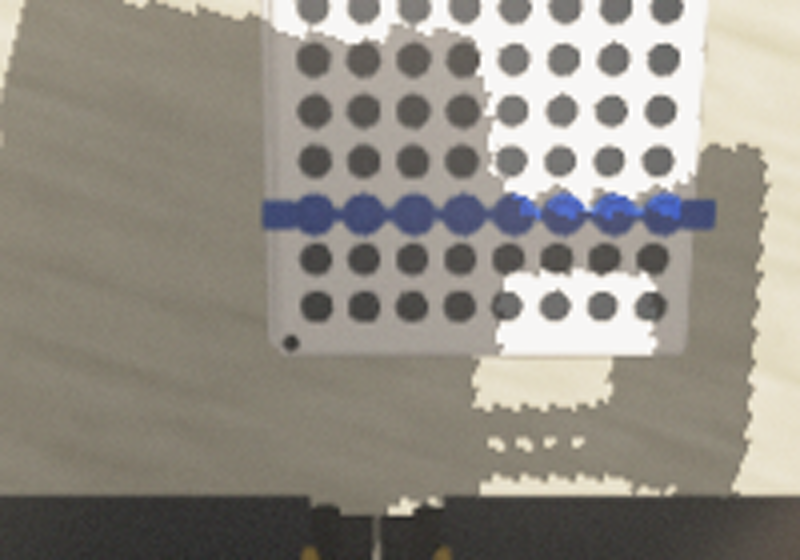

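The eight caps are level at row y≈213, from x = 315 to 662, and the rack is in place. I'll hand the job in.

```bash
python3 -c "
from bench import job
print(job.close_job())"
```

```text
the job is handed in; nothing more can be done
None
```

I pressed all eight blue caps down in order along the row until they stopped firmly (readings up to about 12 N, fingertips at 39.4–39.9 mm, fully home being 39.6 mm), the last picture shows the rack in place, and I handed the job in at about 10 s; no verdict was returned.

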